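# Sort the watchmaker's vial case and shut it

## Task

Put the vial case in order for the next repair: draw the red vial out of its hole and lay it gently, flat, in the shallow aluminium work tray, and push the yellow and the blue vial fully home in the rack. Then lower the wooden lid until it is fully closed over the rack, and leave everything else on the bench where it is.

Things in the scene. Friction and masses are not known exactly. Their poses are not given: they have to be found in the camera images.
- case: Fixed wooden vial case, 210 (x) x 200 (y) x 60 (z) mm. Origin: centre of its underside. A rack block 60 mm high fills x +10 to +105 mm. In front of it (x -105 to +10) lie three open black lanes at y = -64, 0, +64 mm, floor z = 20 mm, each with two rails 5 mm high, 26 mm apart; the -x end is open. Case and tray stand either side of the bench's middle, either way round.
- rack_face (a point): Mouth of the middle hole, on the rack's upright front face at (10, 0, 34) mm of the case. Three round level holes, 32 mm wide, in line with the lanes (y = -64, 0, +64 mm), axes along the case's x, each 85 mm deep to a solid back stop. Which vial is in which lane varies.
- lid (a joint): Wooden lid hinged on the rack's far (+x) top edge: 139 long, 200 wide, 6 mm thick, with a lip on its free edge hanging 30 mm down when closed. 0 = closed, level; grows as it opens; starts at 1.35 to 1.5, near upright. Stiff hinge (0.22 N m, 2 to 3 N at the edge): it stays where left, does not fall. The lip strikes any vial sticking out over about 35 mm.
- lid_hinge (a point): On the case, the middle of the lid's hinge axis (axis along the case's y), at (105, 0, 62) mm of the case.
- lid_edge (a point): On the lid, the middle of its free edge on the outer (upper when closed) face, 139 mm from the hinge and 6 mm above the hinge plane when closed.
- vial_red: Red vial, 110 mm long, 28 mm diameter, 80 g, with an aluminium hexagonal cap (26 mm long, 28 mm across flats) that keeps it from rolling. Origin: the middle of its axis; +x points to its red closed end (in or towards the hole), -x to the cap. Starts level in a lane and partly in its hole, sticking out 65 to 75 mm.
- vial_yellow: Yellow vial, same size, mass and axes. Starts lying in its lane, its closed end 4 to 16 mm short of the hole. Fully home (against the back stop) it sticks out 25 mm: its origin is then at x = +40 mm, z = 34 mm of the case.
- vial_blue: Blue vial, same size, mass and axes. Starts partly in its hole, sticking out 55 to 75 mm. Fully home as for the yellow one.
- tray: Fixed shallow aluminium work tray with black lining, 180 (x) x 140 (y) x 16 (z) mm outside, walls and floor 4 to 5 mm thick. Origin: centre of its underside.
- screwdriver: Bystander: small screwdriver 150 mm long lying on the mat between case and tray. Leave alone.
- holder: Bystander: round brass movement holder, 64 mm wide, 18 mm high, upright. Origin: centre of its underside. Leave alone.
- loupe: Bystander: wooden eye loupe standing, 46 mm wide, 44 mm high, on the left. Leave alone.
- oil_jar: Bystander: amber glass jar, 48 mm wide, 55 mm high, on the right. Leave alone.
- pith_cup: Bystander: small steel bowl, 64 mm wide, 40 mm high, on the right. Leave alone.
- weight: Bystander: steel cylinder, 44 mm wide, 50 mm high, on the left. Leave alone.
Things that resemble listed ones, but are neither listed nor needed, are in the scene too. Leave any turquoise look-alike of the vial_yellow alone. There is more than one size of the tray; the one meant has the size given above.

How it is judged:
By the outcome, as a careful person would: the job done as asked, in the order asked, and still so for the second after the job is handed in, with the robot touching nothing.
It also fails if it takes over 69 s, if anything falls off the work surface, if the arm or the gripper's body presses on something with over 40 N, if the wrist force passes 120 N, or if a joint passes its speed limit or range.

## Robot

A 6-joint arm with a two-finger parallel gripper is mounted at the origin on the work surface. World frame = base frame: x ahead of the robot, y to its left, z up, the work surface at z = 0. Lengths are in mm, angles in rad, forces in N, time in s.
With the tool pointing down it reaches from about 400 to 825 mm from the base axis. Payload 7 kg.
Tool frame: the origin (TCP) lies at the very end of the fingers, on their centre line; the grasp point (between the pads) lies 19 mm behind it; z points along the fingers, y is the line along which they close (so a half turn about z gives the same grasp; the last joint's range is limited). The gripper opens to 88 mm and grips with 3 to 60 N. Pads are 19 mm wide; open, the fingers measure 130 mm over their backs; the gripper's body (78 mm by 193 mm) begins 47 mm behind the grasp point.
Start: joints at [1.617, 0.359, 0.012, 0, -1.224, -0.288], TCP at [161.64, 655.338, 226.561] pointing down, gripper open.
Joint ranges: [-3.07, 3.07], [-1.43, 2.12], [-1.02, 1.25], [-3.03, 1.67], [-3.05, -0], [-3.03, 3.03]. Speed limits (rad/s): [2.39, 2.39, 3.01, 3.14, 3.14, 3.14].

## Interface

Orientations are given as a unit quaternion [x, y, z, w].
In Python, from plant import bot gives the robot as it stands. Calls block until the motion is done:
- bot.move_ptp(position, orientation): joint-space move of the TCP to a pose.
- bot.line_to(position, velocity=150, ori=None): straight line of the TCP; ori=None keeps the orientation; velocity is the mean speed in mm/s.
- bot.move_joints(angles): joint-space move.
- bot.move_gripper(opening, force=None): finger opening in mm; force is the grip in N (None keeps the last); returns when the fingers have stopped.
- bot.pause(seconds).
- bot.solve_ik(position, orientation): joint angles nearest the present ones, or None.
- bot.read_state(): the state.
- bot.camera(name): name is "scene" or "top"; returns the picture (480x640x3 uint8, red, green, blue); there is no depth.
- bot.get_calibration(name): a dict with "fx", "fy", "cx", "cy" (pixels), "view" (4x4, takes a point from world to camera coordinates). Camera axes: x right, y up, looking along -z (the intrinsics and any distortion apply to the point x, -y, -z); pixel columns grow to the right and rows downward; lengths in mm; the calibration is good to about 2 mm. A picture is of the moment at which its call begins. get_calibration takes no time and is no camera call.
A pose or a line that the arm cannot do raises bot.Unreachable and nothing moves.
- bot.close_job(): hands the job in; it is judged then, once.
The state is a dict: "t": time; "joint_pos": joint angles; "qvel": joint speeds; "tau": joint torques, N m; "tcp_pos": TCP position; "eef_rot": TCP orientation; "contact_force": force on the tool from outside, world axes, zero at the start; "moment": the same for the moment, N m; "width": finger opening in mm; "finger_force": force on a finger pad.
Only numpy, scipy, OpenCV 4.12 (cv2) and the standard library are available. Lean on these libraries where they do the work, as an engineer would, in place of code of your own. Each camera call takes 0.05 s, during which the arm holds its last target. There are 200 camera calls.

## Working session

There is one attempt and no reset: what is moved stays moved. The work goes in short steps, each a Python script; the robot and the scene stay as the last script left them, time stands still between calls to the robot, and variables do not carry over. Pictures are saved under pics/ and viewed, at most 11 in all, crops included, and the job is handed in when it is done.

```bash
mkdir -p pics; ls; python3 - <<'E'
from plant import bot
import cv2,numpy as np
for n in("scene","top"):
    im=bot.camera(n); cv2.imwrite(f"pics/{n}0.png",im[:,:,::-1])
    c=bot.get_calibration(n); print(n,{k:(np.round(v,3).tolist()) for k,v in c.items()})
s=bot.read_state(); print(s)
E
```

```text
pics
scene {'fx': 594.501, 'fy': 594.501, 'cx': 307.702, 'cy': 240.521, 'view': [[-0.413, 0.91, 0.018, 288.1], [-0.724, -0.341, 0.6, 266.651], [0.553, 0.235, 0.8, -1709.756], [0.0, 0.0, 0.0, 1.0]]}
top {'fx': 566.351, 'fy': 566.351, 'cx': 331.729, 'cy': 248.806, 'view': [[0.002, -1.0, -0.001, -77.278], [0.981, 0.002, 0.193, -488.195], [-0.193, -0.001, 0.981, -1303.73], [0.0, 0.0, 0.0, 1.0]]}
{'t': 0.1, 'joint_pos': array([ 1.61707776e+00,  3.59304653e-01,  1.11207244e-02, -3.26069028e-04,
       -1.22412091e+00, -2.88045489e-01]), 'qvel': array([ 0.00012254, -0.00264746,  0.00303593,  0.00226036, -0.0001145 ,
        0.00054892]), 'tau': array([-1.73703407e-03, -5.84163666e+01,  2.93747824e+01,  7.01544374e+00,
        1.00922061e-02, -5.87256682e-05]), 'tcp_pos': array([161.55807248, 654.90191545, 225.70714209]), 'eef_rot': array([ 9.92695671e-01, -1.20642916e-01, -2.56591677e-05,  7.69246481e-04]), 'contact_force': array([-0.14364423, -0.61884928, -0.11937523]), 'moment': array([0.01312578, 0.03025778, 0.0282657 ]), 'finger_force': 0.0, 'width': 87.26459203106708}
```

View pics/scene0.png

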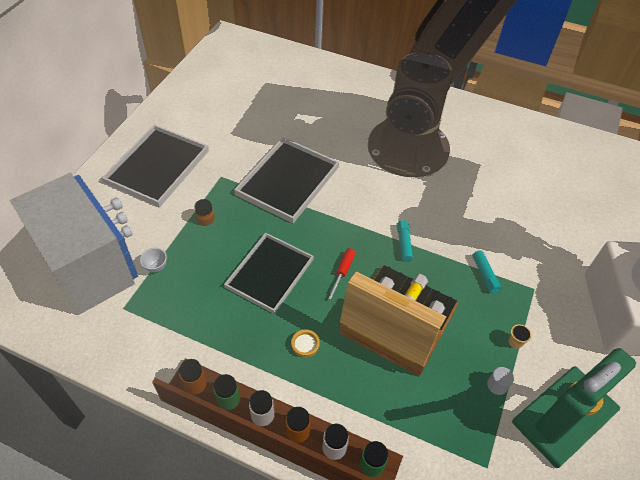

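View pics/top0.png

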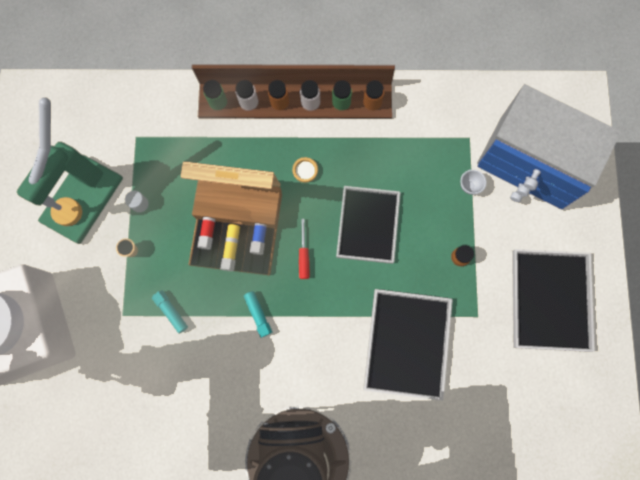

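The scene view shows the case with its raised lid (395,315), the yellow vial at (415,290), and turquoise look-alikes at (405,240) and (487,270). The top view shows red (206,233), yellow (231,246) and blue (258,239) lying in the lanes. There are three tray candidates, at (369,224), (409,344) and (553,300). I'll measure their sizes and check the candidate in a crop.

```bash
cat > h.py <<'E'
from plant import bot
import numpy as np, cv2
def ray(n,u,v):
    c=bot.get_calibration(n);V=np.array(c["view"]);R=V[:3,:3];t=V[:3,3]
    d=np.array([(u-c["cx"])/c["fx"],-(v-c["cy"])/c["fy"],-1.]);d=R.T@d
    return -R.T@t,d/np.linalg.norm(d)
def onz(n,u,v,z):
    o,d=ray(n,u,v);return o+d*(z-o[2])/d[2]
def tri(a,b):
    (o1,d1),(o2,d2)=ray("top",*a),ray("scene",*b)
    s=np.linalg.lstsq(np.c_[d1,-d2],o2-o1,rcond=None)[0]
    p,q=o1+d1*s[0],o2+d2*s[1];return (p+q)/2,np.linalg.norm(p-q)
def proj(n,p):
    c=bot.get_calibration(n);q=np.array(c["view"])@np.r_[p,1]
    return np.array([c["cx"]+c["fx"]*q[0]/-q[2],c["cy"]+c["fy"]*-q[1]/-q[2]])
E
python3 - <<'E'
from h import *
np.set_printoptions(precision=1,suppress=True)
t=cv2.imread("pics/top0.png");s=cv2.imread("pics/scene0.png")
# trays: dark lining
for n,im in(("top",t),("scene",s)):
    m=(im.max(2)<45).astype(np.uint8)
    m=cv2.morphologyEx(m,cv2.MORPH_OPEN,np.ones((3,3)))
    for c in cv2.findContours(m,0,2)[0]:
        if cv2.contourArea(c)>1500:
            b=cv2.boxPoints(cv2.minAreaRect(c));ap=cv2.approxPolyDP(c,8,True)[:,0]
            if len(ap)!=4: continue
            w=np.array([onz(n,*p,10)[:2] for p in ap.astype(float)])
            print(n,ap.tolist(),"ctr",w.mean(0),"sides",np.linalg.norm(w-np.roll(w,1,0),axis=1),w.tolist() and np.round(w).tolist())
hs=cv2.cvtColor(t,cv2.COLOR_BGR2HSV)
def blobs(n,im):
    hs=cv2.cvtColor(im,cv2.COLOR_BGR2HSV)
    for k,lo,hi in(("red",0,6),("red2",174,180),("yel",22,33),("blue",108,128)):
        m=cv2.inRange(hs,(lo,130,70),(hi,255,255))
        for c in cv2.findContours(m,0,2)[0]:
            if cv2.contourArea(c)>40: print(n,k,cv2.minAreaRect(c),cv2.contourArea(c))
blobs("top",t);blobs("scene",s)
a=cv2.resize(t[155:285,170:300],None,fx=4.6,fy=4.6,interpolation=cv2.INTER_CUBIC)
cv2.imwrite("pics/crop_t.png",a)
a=cv2.resize(s[220:390,225:475],None,fx=3.2,fy=3.2,interpolation=cv2.INTER_CUBIC)
cv2.imwrite("pics/crop_s.png",a)
E
```

```text
scene [[498, 0], [466, 1], [437, 49], [456, 56]] ctr [-650.   -11.9] sides [394.2 118.9 324.2  68.5] [[-858.0, 54.0], [-800.0, -50.0], [-476.0, -60.0], [-467.0, 8.0]]
top red ((303.5, 263.0), (30.0, 9.0), 90.0) 253.5
top red ((206.84616088867188, 227.76922607421875), (12.94366455078125, 14.904828071594238), 11.309932708740234) 165.5
top yel ((229.13511657714844, 249.68917846679688), (10.357135772705078, 14.467110633850098), 9.462322235107422) 125.0
top yel ((232.6099853515625, 230.22996520996094), (12.0208158493042, 13.01076602935791), 8.13010311126709) 125.5
top blue ((257.1199645996094, 232.6599884033203), (7.212489604949951, 13.717872619628906), 8.13010311126709) 82.5
top blue ((533.800048828125, 176.39999389648438), (109.1201171875, 31.304948806762695), 26.56505012512207) 2667.5
scene red ((345.7216796875, 261.8763122558594), (10.153462409973145, 28.835830688476562), 23.96249008178711) 239.0
scene yel ((414.13232421875, 290.2793884277344), (12.862394332885742, 15.77786922454834), 30.963754653930664) 157.5
scene blue ((108.84910583496094, 224.65101623535156), (117.09565734863281, 11.247641563415527), 60.13308334350586) 399.5
scene blue ((532.9322509765625, 25.87342071533203), (58.436485290527344, 71.60282897949219), 16.8583984375) 3323.0
```

View pics/crop_t.png

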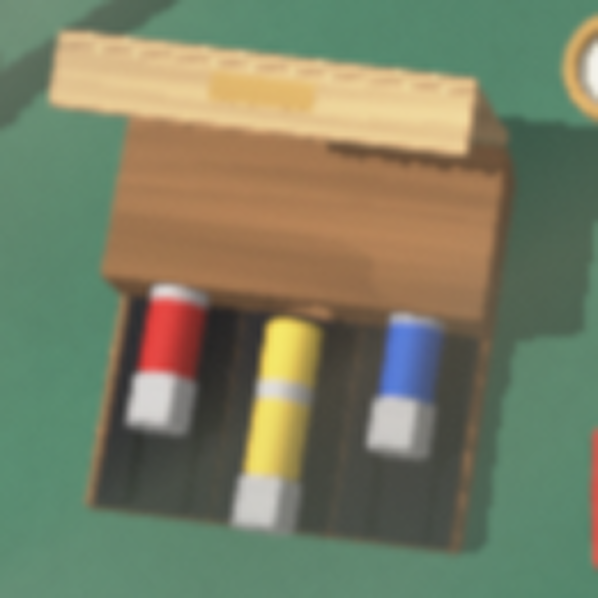

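View pics/crop_s.png

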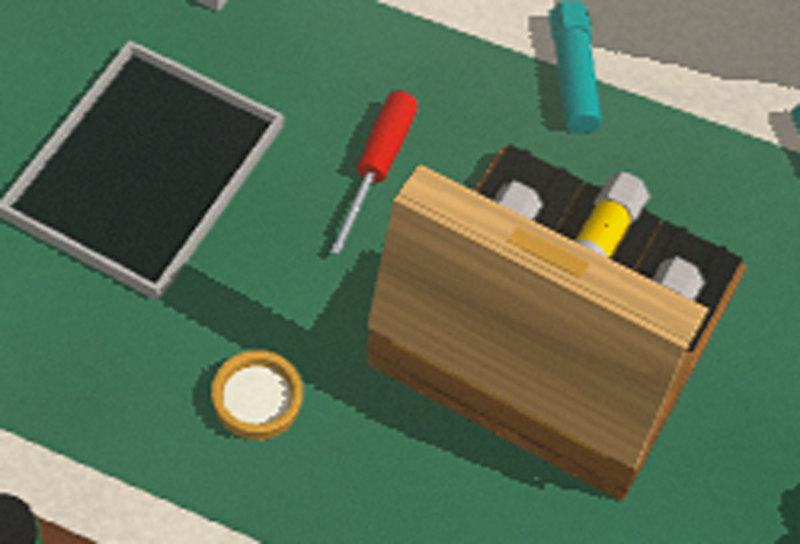

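The top crop shows red on the left at (206,233) with a hex cap, yellow in the middle and blue on the right. Each matches its description and the turquoise ones are outside the case. The small tray at (369,224), nearest the screwdriver, looks like the 180x140 one, so I'll confirm its size by measurement.

```bash
python3 - <<'E'
from h import *
np.set_printoptions(precision=1,suppress=True)
T=lambda x,y:(170+(x+.5)/4.6-.5,155+(y+.5)/4.6-.5)
S=lambda x,y:(225+(x+.5)/3.2-.5,220+(y+.5)/3.2-.5)
for k,a,b in[("front+y",(90,505),(745,262)),("front-y",(460,550),(503,147)),
 ("lidout+y",(58,30),(690,347)),("lidout-y",(475,80),(395,203)),
 ("lidlip+y",(50,102),(707,310)),("lidlip-y",(468,152),(418,165)),
 ("yelcap top end",(265,527),(635,172)),("yelcap top ctr",(262,476),(617,208)) ]:
    p,e=tri(T(*a),S(*b));print(k,p,e)
for k,p in[("rackedge+y",(103,277)),("rackedge-y",(488,325)),("rackfar+y",(128,118))]: print(k,onz("top",*T(*p),60))
t=cv2.imread("pics/top0.png");s=cv2.imread("pics/scene0.png")
for n,im in(("top",t),("scene",s)):
    m=((im.max(2)<70)&(im.max(2).astype(int)-im.min(2)<22)).astype(np.uint8)
    m=cv2.morphologyEx(m,cv2.MORPH_OPEN,np.ones((5,5)))
    for c in cv2.findContours(m,0,2)[0]:
        r=cv2.minAreaRect(c); A=cv2.contourArea(c)
        if A>1500 and A/(r[1][0]*r[1][1])>.75:
            ap=cv2.approxPolyDP(c,10,True)[:,0]
            w=np.array([onz(n,*p,6)[:2] for p in ap.astype(float)])
            print(n,np.array(r[0]),onz(n,*r[0],6),ap.tolist(),"sides",np.linalg.norm(w-np.roll(w,1,0),axis=1),"\n",w)
E
```

```text
front+y [454.2 269.9  20.9] 1.8122625993440276
front-y [431.2  75.1  17.2] 2.1547640989675005
lidout+y [650.3 249.7 204.9] 2.417078643604634
lidout-y [627.6  52.6 200.4] 1.5504674616709209
lidlip+y [617.1 252.7 198.2] 0.7968505582815636
lidlip-y [593.1  55.  198. ] 0.8007615884365267
yelcap top end [437.  173.   53.6] 5.635255624062516
yelcap top ctr [465.8 173.7  45.8] 1.2246450193618488
rackedge+y [568.  258.3  60. ]
rackedge-y [542.8  57.6  60. ]
rackfar+y [654.3 249.5  60. ]
top [407.9 344.7] [ 264.3 -258.1    6. ] [[378, 295], [368, 386], [438, 395], [445, 303]] sides [162.7 216.1 164.9 216.9] 
 [[ 382.8 -188.4]
 [ 168.4 -162.1]
 [ 148.3 -325.8]
 [ 363.8 -349.9]]
top [552.4 300.5] [ 370.5 -609.8    6. ] [[518, 254], [520, 344], [587, 347], [584, 258]] sides [161.5 218.2 159.1 215.4] 
 [[ 484.6 -533.5]
 [ 266.6 -525. ]
 [ 259.9 -683.9]
 [ 475.  -694.8]]
top [367.8 224.5] [ 558.3 -165.4    6. ] [[347, 192], [340, 253], [389, 258], [395, 196]] sides [120.7 156.9 120.8 158.9] 
 [[ 642.  -114. ]
 [ 486.1  -96.4]
 [ 473.9 -216.6]
 [ 631.8 -234.3]]
scene [268.8 271.2] [ 555.  -167.9    6. ] [[265, 239], [231, 285], [274, 306], [306, 257]] sides [116.6 156.9 118.4 158.6] 
 [[ 471.8 -220.3]
 [ 628.3 -231.4]
 [ 636.7 -113.3]
 [ 478.4 -103.9]]
scene [286.8 177.6] [ 259.3 -261.5    6. ] [[283, 144], [243, 191], [293, 214], [330, 164]] sides [153.5 208.  155.7 207.7] 
 [[ 146.1 -327.9]
 [ 353.3 -346.4]
 [ 368.2 -191.4]
 [ 161.1 -175.1]]
scene [152.6 166.7] [ 380.8 -613.2    6. ] [[160, 132], [112, 179], [159, 197], [191, 160]] sides [151.2 212.2 149.6 153.5] 
 [[ 254.8 -670.8]
 [ 466.5 -686.4]
 [ 466.9 -536.8]
 [ 313.5 -531.4]]
```

```bash
cat >> h.py <<'E'
phi=-0.119; O=np.array([546.3,159.7,0.]); EX=np.array([np.cos(phi),np.sin(phi),0]); EY=np.array([-EX[1],EX[0],0])
W=lambda x,y,z: O+x*EX+y*EY+np.array([0,0,z])
C=lambda p: np.array([(p-O)@EX,(p-O)@EY,p[2]])
Q=lambda f=phi:[float(np.cos(f/2)),float(np.sin(f/2)),0.,0.]
def st(k=""):
    s=bot.read_state();print(k,"t%.1f"%s["t"],"case",np.round(C(s["tcp_pos"]),1),"F",np.round(s["contact_force"],1),"w%.1f ff%.1f"%(s["width"],s["finger_force"]));return s
E
python3 - <<'E'
from h import *
np.set_printoptions(precision=1,suppress=True)
T=lambda x,y:(170+(x+.5)/4.6-.5,155+(y+.5)/4.6-.5)
S=lambda x,y:(225+(x+.5)/3.2-.5,220+(y+.5)/3.2-.5)
for k,p in[("red end",(156,431)),("red capfront",(163,373)),("yel end",(263,528)),("yel capfront",(271,477)),("yel tip",(293,320)),("blue end",(398,455)),("blue capfront",(407,397))]:
    print(k,C(onz("top",*T(*p),48)))
for k,a,b in [("redcap end",(156,425),(690,258)),("bluecap end",(398,450),(528,184))]:
    p,e=tri(T(*a),S(*b));print(k,C(p),e)
print("face",C(onz("top",*T(300,310),57)))
for p in [W(-8,64,27),W(-8,64,150),W(-80,64,27),W(125,0,185),W(125,0,300),np.array([557,-166.5,12]),np.array([557,-166.5,150])]:
    j=bot.solve_ik(p,Q());print(p,j)
E
```

```text
red end [-65.4  62.8  48. ]
red capfront [-34.6  64.2  48. ]
yel end [-109.    -0.3   48. ]
yel capfront [-82.2  -0.2  48. ]
yel tip [ 1.7  1.4 48. ]
blue end [-62.8 -63.7  48. ]
blue capfront [-31.8 -63.8  48. ]
redcap end [-64.1  64.2  53.6] 4.907654076454397
bluecap end [-61.5 -61.5  50.8] 4.804927050680396
face [ 5.4 -3.3 57. ]
[546.  224.2  27. ] [ 0.7  0.4 -0.4  0.  -0.7  0.7]
[546.  224.2 150. ] [ 0.7  0.3 -0.3  0.  -1.   0.7]
[474.5 232.7  27. ] [ 0.8  0.3 -0.6  0.  -0.7  0.6]
[670.4 144.9 185. ] [ 0.5  0.4 -0.   0.  -1.1  1. ]
[670.4 144.9 300. ] [ 0.5  0.3  0.2  0.  -1.4  1. ]
[ 557.  -166.5   12. ] [ 0.   0.4 -0.4  0.  -0.7  1.4]
[ 557.  -166.5  150. ] [ 0.   0.3 -0.3  0.  -1.   1.4]
```

The vials line up with the lanes to within 2 mm. Red sticks out about 72 mm. Next I'll grasp it.

```bash
python3 - <<'E'
from h import *
bot.move_gripper(46,20)
bot.move_ptp(W(-10,64,140),Q()); st("above")
bot.line_to(W(-10,64,70),150)
bot.line_to(W(-10,64,26.5),60); st("down")
bot.move_gripper(20,20); st("grip")
bot.line_to(W(-45,64,26.5),60); st("pull")
bot.line_to(W(-85,64,26.5),100); st("out")
bot.line_to(W(-85,64,120),120); st("up")
cv2.imwrite("pics/t1.png",cv2.resize(bot.camera("top")[150:310,150:310,::-1],(560,560)))
E
```

```text
above t3.1 case [-10.1  64.9 140.2] F [0.2 0.7 0.3] w46.0 ff0.0
down t4.6 case [-9.8 64.1 26.7] F [ 0.1 -0.2  0.2] w45.9 ff0.0
grip t5.0 case [-9.8 64.2 26.8] F [-1.   0.   1.2] w27.6 ff20.0
pull t5.8 case [-46.1  63.9  26.8] F [-5.2  1.7  9.8] w28.0 ff20.0
out t6.3 case [-86.2  63.7  26.7] F [-5.6  1.2 10.7] w27.4 ff20.0
up t7.2 case [-85.5  63.4 119.1] F [ 0.5  0.  -1.2] w27.5 ff20.0
```

View pics/t1.png

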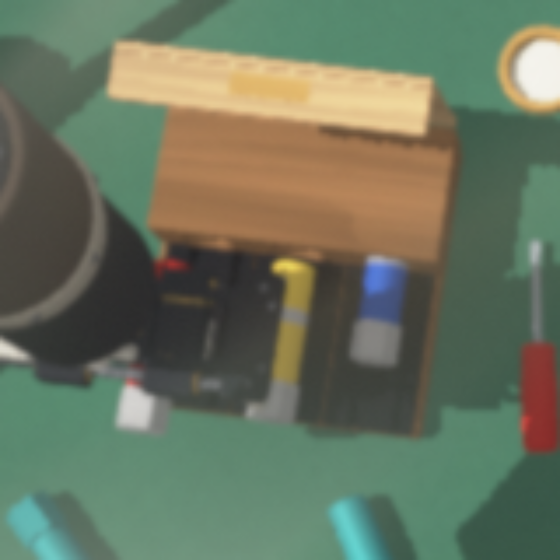

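Red is held, with its cap visible at (140,405), and the other vials are undisturbed. I'll move it over the tray and check that it is level.

```bash
python3 - <<'E'
from h import *
bot.line_to(np.array([500,-60,130.]),250)
bot.line_to(np.array([555,-166.5,90.]),200)
bot.line_to(np.array([555,-166.5,45.]),100); st()
im=bot.camera("scene"); p=proj("scene",np.array([555,-166,40]));print(p)
u,v=p.astype(int)
cv2.imwrite("pics/s2.png",cv2.resize(im[v-90:v+70,u-90:u+90,::-1],None,fx=4,fy=3.7,interpolation=2))
E
```

```text
t10.0 case [  47.6 -322.5   45.4] F [ 1.4  0.2 -0.7] w27.3 ff20.0
[269.01687737 263.4844001 ]
```

View pics/s2.png

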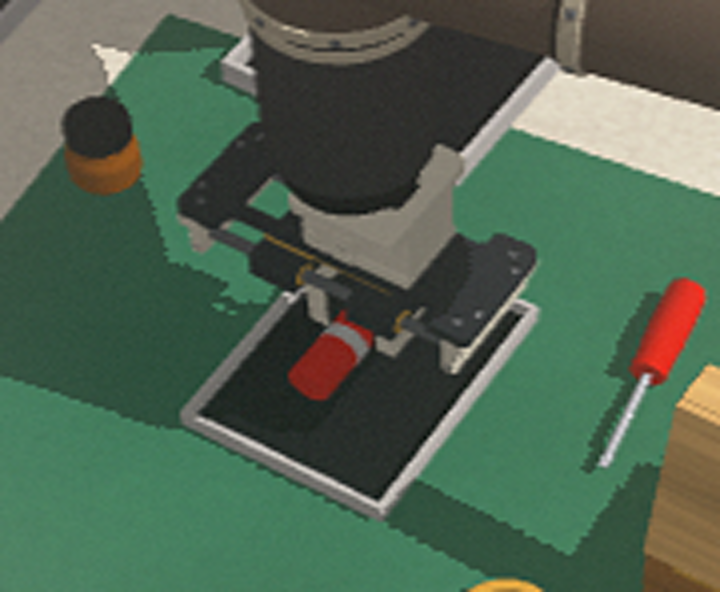

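```bash
python3 - <<'E'
from h import *
for z in (40,46,52,58): print(z,proj("scene",np.array([555,-166.5,z])+58*EX*[1,1,0]))
b=bot.read_state()["contact_force"][2]
bot.line_to(np.array([555,-166.5,20.]),60); st()
for z in np.arange(19,9.9,-1):
    bot.line_to(np.array([555,-166.5,z]),20); s=st(z)
    if s["contact_force"][2]-b>2: break
E
```

```text
40 [255.0200725 280.8558842]
46 [254.8832207  279.43996704]
52 [254.74541064 278.01413546]
58 [254.60663224 276.57828497]
 t10.6 case [  47.2 -322.9   19.6] F [-0.2  0.8 -0.2] w27.2 ff20.0
19.0 t10.9 case [  47.5 -322.8   19.2] F [ 0.6 -0.7 -0. ] w27.3 ff20.0
18.0 t11.1 case [  47.4 -322.9   18.1] F [ 0.3  0.6 -1.1] w27.5 ff20.0
17.0 t11.4 case [  47.3 -322.9   16.9] F [-0.3 -0.1 -1.5] w27.7 ff20.0
16.0 t11.6 case [  47.3 -322.9   15.9] F [ 0.5 -0.2 -0.2] w27.2 ff20.0
15.0 t11.9 case [  47.3 -322.9   14.9] F [ 0.1 -0.3 -0.6] w27.8 ff20.0
14.0 t12.1 case [  47.3 -322.9   13.9] F [-0.6 -0.4 -0.9] w27.4 ff20.0
13.0 t12.4 case [  47.3 -322.9   12.9] F [ 0.5 -0.2 -0.5] w27.4 ff20.0
12.0 t12.6 case [  47.3 -322.8   11.9] F [ 0.   1.  -0.4] w27.4 ff20.0
11.0 t12.9 case [  47.3 -322.8   10.9] F [ 0.6 -0.3 -1.2] w27.7 ff20.0
10.0 t13.1 case [  47.4 -322.9   10.8] F [-3.   1.7  6.8] w27.3 ff20.0
```

```bash
cat >> h.py <<'E'
def push(y,x0,xs,z=30):
    """push along the lane with closed fingers until the back stop answers"""
    bot.line_to(W(x0,y,90),200); bot.line_to(W(x0,y,z),100)
    b=bot.read_state()["contact_force"]@EX
    bot.line_to(W(xs,y,z),60); st("pre")
    for x in np.arange(xs+1.5,-10,1.5):
        bot.line_to(W(x,y,z),30); s=bot.read_state(); f=s["contact_force"]@EX-b
        if f<-6: break
    print("f",f); st("stop")
    bot.line_to(W(x-12,y,z),100); bot.line_to(W(x-12,y,100),150)
E
python3 - <<'E'
from h import *
bot.move_gripper(36); bot.pause(.2); bot.move_gripper(50)
bot.line_to(np.array([555,-166.5,120.]),120); st("tray up")
cv2.imwrite("pics/a.png",bot.camera("top")[:,:,::-1])
bot.line_to(np.array([430,40,130.]),250)
bot.move_gripper(0); st("closed")
push(0,-140,-45)
cv2.imwrite("pics/t3.png",cv2.resize(bot.camera("top")[150:310,150:430,::-1],None,fx=2.8,fy=2.8,interpolation=2))
E
```

```text
tray up t15.3 case [  46.8 -322.9  119.2] F [ 0.7 -0.3 -0.5] w50.0 ff0.0
closed t17.5 case [-101.2 -132.6  130. ] F [0.3 0.7 1. ] w0.5 ff0.0
pre t20.8 case [-45.1   0.1  30.1] F [-0.8 -0.1 -0.3] w0.6 ff0.0
f -12.876268656200702
stop t24.3 case [-26.3  -0.5  29.7] F [-12.3   4.3   7.3] w0.5 ff6.3
```

View pics/t3.png

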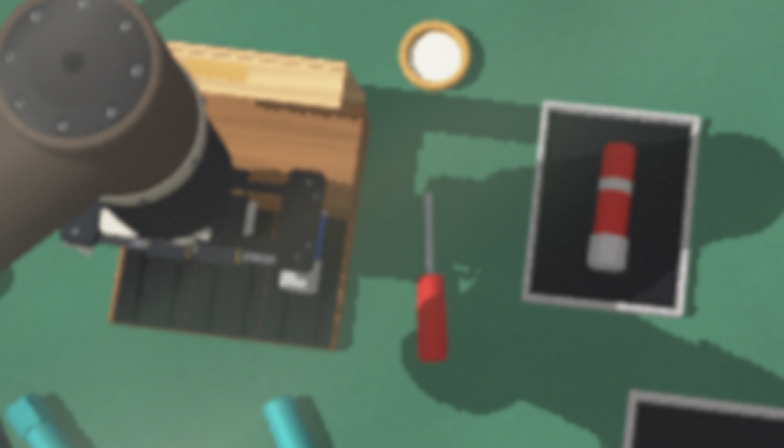

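Red lies flat in the tray at (610,205) and yellow reached its stop. Blue is next.

```bash
python3 - <<'E'
from h import *
push(-64,-95,-45)
bot.line_to(W(-140,-64,160),250)
a=cv2.resize(bot.camera("top")[170:290,170:300,::-1],None,fx=4.6,fy=4.6,interpolation=2)
cv2.imwrite("pics/t4.png",a); st()
E
```

```text
pre t27.6 case [-45.2 -64.1  29.9] F [ 0.3  0.3 -0. ] w0.3 ff0.0
f -11.254655748123406
stop t31.1 case [-26.4 -64.6  29.6] F [-10.9   4.6   7.3] w0.3 ff5.9
 t32.6 case [-140.   -64.   159.3] F [-0.4  0.1 -0.7] w0.6 ff0.0
```

View pics/t4.png

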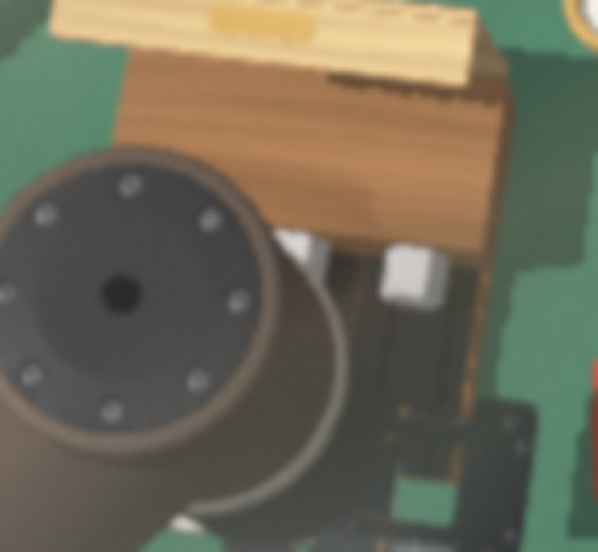

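Blue and yellow stopped at the same depth and only their caps show, at (412,275) and (305,255), so both are home. Next is the lid, pushed over from behind along its arc.

```bash
python3 - <<'E'
from h import *
def P(th,r=118): return W(105-r*np.cos(th)+6*np.sin(th)+10,0,62+r*np.sin(th)+6*np.cos(th))
p=P(1.68)
bot.line_to(W(-60,0,290),250)
bot.line_to(np.r_[p[:2],290],250); st("behind")
bot.line_to(p,120); st("low")
for th in np.arange(1.6,0.09,-0.1):
    bot.line_to(P(th),90); s=bot.read_state()
    if abs(s["contact_force"]).max()>20: st("HIGH %.2f"%th);break
    if round(th*10)%3==0: st("%.1f"%th)
E
```

```text
behind t34.4 case [ 1.330e+02 -2.000e-01  2.897e+02] F [0.2 0.  0.4] w0.4 ff0.0
low t35.4 case [134.3   0.3 179.7] F [0.4 0.8 0.2] w0.6 ff0.0
1.5 t36.0 case [1.127e+02 1.000e-01 1.806e+02] F [ 0.1 -0.4  1.7] w0.4 ff0.0
1.2 t36.8 case [ 77.7  -0.  174.2] F [ 0.2 -0.1  0.9] w0.6 ff0.0
0.9 t37.7 case [ 4.620e+01 -1.000e-01  1.581e+02] F [ 0.  -0.5 -0.2] w-0.1 ff0.0
0.6 t38.5 case [ 2.080e+01 -1.000e-01  1.335e+02] F [-0.7  0.1  0.4] w0.3 ff0.0
0.3 t39.4 case [  3.8  -0.2 102.4] F [-0.7 -0.2 -0.4] w0.3 ff0.0
```

Almost no contact force was felt, so I'll look before pressing.

```bash
python3 - <<'E'
from h import *
im=bot.camera("scene"); st()
cv2.imwrite("pics/s5.png",cv2.resize(im[190:390,290:490,::-1],None,fx=2.9,fy=2.9,interpolation=2))
E
```

```text
t40.0 case [-1.7 -0.  79.9] F [-0.1 -0.1  0.7] w0.3 ff0.0
```

View pics/s5.png

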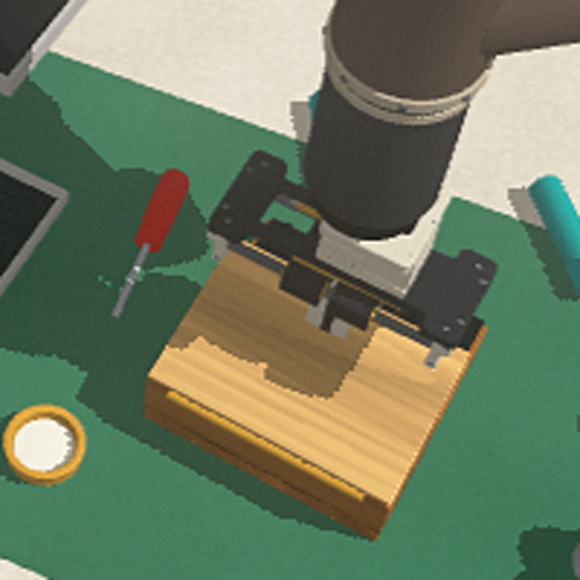

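The lid has come down and is nearly closed. I'll press it to the stop, retreat and check.

```bash
python3 - <<'E'
from h import *
bot.line_to(W(-3,0,72),60)
b=-0.2
for z in np.arange(71,60,-1):
    bot.line_to(W(-3,0,z),30); s=st(z)
    if s["contact_force"][2]>12: break
bot.pause(.3); st("hold")
bot.line_to(W(-3,0,150),120)
bot.line_to(W(-120,200,250),250); st()
a=bot.camera("scene"); cv2.imwrite("pics/s6.png",cv2.resize(a[200:400,220:480,::-1],None,fx=3,fy=3,interpolation=2))
cv2.imwrite("pics/t6.png",bot.camera("top")[:,:,::-1])
E
```

```text
71 t40.5 case [-3.  0. 71.] F [-0.5 -0.6 -0.9] w0.5 ff0.0
70 t40.8 case [-3.  0. 70.] F [ 0.  -0.7 -0.4] w0.7 ff0.0
69 t41.0 case [-3.  -0.  68.9] F [-0.4 -0.1  0.3] w0.7 ff0.0
68 t41.3 case [-2.9  0.  68.3] F [-1.5  0.4  5. ] w0.5 ff2.2
67 t41.5 case [-2.9  0.1 68.2] F [-5.5 -0.9 12.4] w0.3 ff6.4
hold t41.8 case [-2.9  0.  68.2] F [-4.7  0.1 13.4] w0.6 ff6.4
 t43.8 case [-119.9  198.9  249.2] F [ 0.3 -0.1 -1.1] w0.5 ff0.0
```

View pics/s6.png

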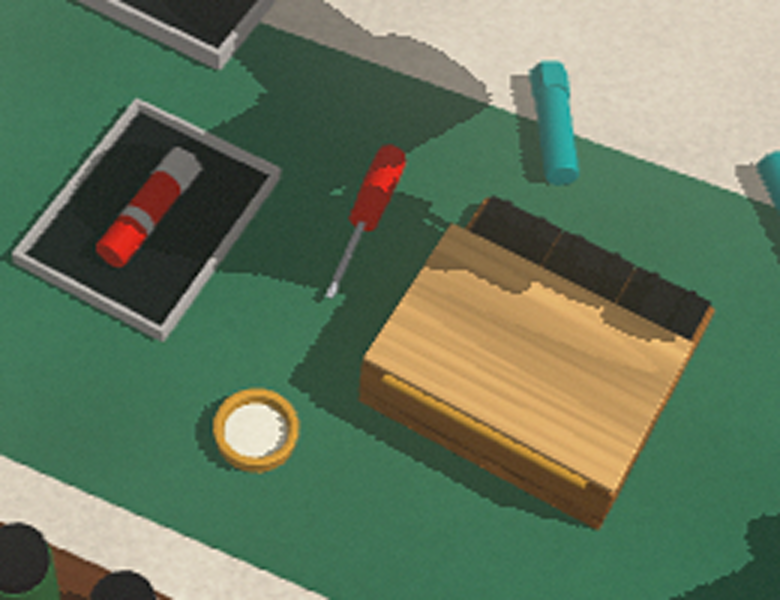

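View pics/t6.png

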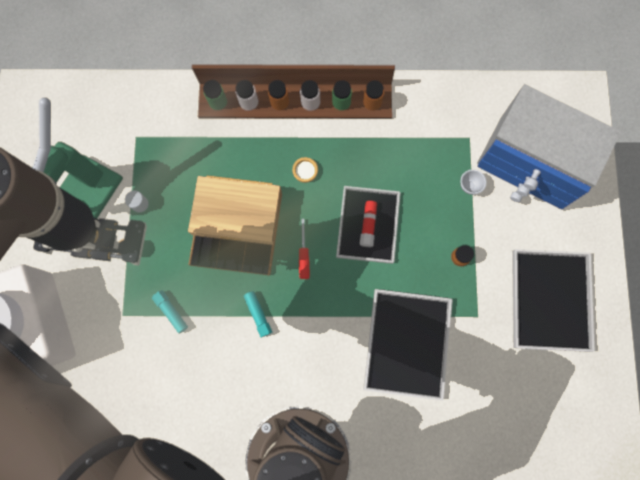

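The lid is flat and closed, with its top at z 68 mm, as (235,210) in the top view shows. Red lies flat in the tray at (369,223) and the bystanders have not moved. I'm handing the job in.

```bash
python3 -c "
from plant import bot
print(bot.close_job())"
```

```text
the job is handed in; nothing more can be done
None
```

The job is handed in at about 44 s of the 69 s limit: the red vial lies flat in the tray, the yellow and blue vials are pushed to their back stops, the lid is closed, and nothing else looks moved in the final camera views.

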